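# Clamp the two halves of a wooden picture puzzle

## Robot

A 6-joint arm with a two-finger parallel gripper is mounted at the origin on the work surface. World frame = base frame: x ahead of the robot, y to its left, z up, the work surface at z = 0. Lengths are in mm, angles in rad, forces in N, time in s.
With the tool pointing down it reaches from about 275 to 750 mm from the base axis. Payload 10.2 kg.
Tool frame: the origin (TCP) lies between the finger pads; the fingertips stand ctrl.tips_ahead ahead of it and the grasp point (between the pads) lies 8 mm behind it (ctrl.tips_ahead is the distance from the TCP to the fingertips, in mm); z points along the fingers, y is the direction in which the jaws open and shut (so a half turn about z gives the same grasp; the last joint's range is limited). The gripper opens to 85 mm and grips with 20 to 120 N. Pads are 22 mm wide; open, the fingers measure 114 mm over their backs; the gripper's body (76 mm by 85 mm) begins 54 mm behind the grasp point. The pads swing forward as they close: fully open they stand 13 mm farther back than shut.
Start: joints at [0.947, 0.313, 1.498, -0, 1.331, -0.223], TCP at [204.844, 483.394, 242.294] pointing down, gripper open.
Joint ranges: [-2.94, 2.94], [-0.97, 2.17], [0.19, 2.56], [-1.23, 4.37], [0.02, 3.11], [-2.88, 2.88]. Speed limits (rad/s): [2.39, 2.39, 3.01, 3.14, 3.14, 3.14].

## Interface

Orientations are given as a unit quaternion [w, x, y, z].
In Python, from rig import ctrl gives the robot as it stands. The module is installed in compiled form; this text tells all that it offers.
- The arm moves only by the tool move_arm, never from a script. Its argument "motion" is a list of rows, each an object with "offset": the shift along the tool's x, y, z in m, a list of three; "angular": the turn, a rotation vector about the tool's x, y, z in degrees, a list of three; "jaw": the finger opening in m, from 0 to 0.0854. In form: [{"offset": [tx, ty, tz], "angular": [ax, ay, az], "jaw": jaw}, ...]. A call has 1 to 5 rows; each row is the pose to reach, as a shift and turn from the pose commanded when the call began, along the tool's axes at that moment; what a row does not reach only later rows make up. A row lasts 1/8 s, in which the tool goes at most 62.5 mm and 10.7 degrees, less where a joint would pass 70% of its speed; a pose out of reach is approached as far as the arm can. A call with a gripper value outside its range is refused whole. The fingers move at their own pace and stop on an object; "squeeze" is the grip in N (left out, the last holds). Time passes only in rows, so rows that repeat a pose let the fingers close. It gives the time, the measured TCP pose, the force and the opening at its end, in the units of the state.
- ctrl.sense(): the state, without advancing time (a new reading comes with each control period).
- ctrl.capture(name): name is "scene" or "top" or "wrist"; returns a dict with "img" (480x640x3 uint8, red, green, blue), "intrinsics" (3x3 intrinsics, pixels), "rvec" (rotation vector, rad) and "tvec" (3), from world to camera coordinates, as OpenCV has them. Camera axes: x right, y down, z forward; pixel columns grow to the right and rows downward; lengths in mm; the calibration is good to about 2 mm. The wrist camera is an equidistant fisheye: a pixel r from the principal point sees the ray r / f radians off the axis. A picture is of the moment at which its call begins. There is no depth.
- ctrl.finish_job(): hands the job in, once; it reports no verdict.
The state is a dict: "time_s": time; "joints": joint angles; "dq": joint speeds; "tau": joint torques, N m; "eef_pos": TCP position; "ee_rot": TCP orientation; "force": force on the tool from outside, world axes, zero at the start; "wrist_torque": the same for the moment, N m; "grip_width": opening from 0.0 (shut) to 1.0 (fully open).
Only numpy, scipy, OpenCV 4.12 (cv2) and the standard library are available. Lean on these libraries where they do the work, as an engineer would, in place of code of your own. Each camera call takes 0.05 s, during which the arm holds its last target. There are 200 camera calls.

## Task

Push the half of the wooden picture puzzle that sticks out of the clamping tray gently home against the tray's back rail, so that the two halves lie level with each other. Then turn the wing knob clockwise, keeping off the upright guide board beside it, until the halves are pressed together with about 14 newtons (firm, not crushed), and let go of it. Leave the other things on the table where they are.

Things in the scene. Friction and masses are not known exactly. Their poses are not given: they have to be found in the camera images.
- tray: wooden clamping tray, fixed; origin on the table surface. Floor 6 mm thick, x -105 to 60, y -125 to 108 mm, open on its -x side. Back rail: face at x = +45 mm, top at z = 24 mm. End stop: face at y = -110 mm, top at z = 24 mm. At the +y end a block, x -35 to 35, y 52 to 112 mm, top at z = 30 mm, carries the wing knob on a vertical axis at x = 0, y = 80 mm
- half_a: puzzle half already home, a plywood slab 90 (x) x 70 (y) x 20 (z) mm, loose, about 90 g, origin at the centre of its underside, axes along the tray's; it lies against end stop and back rail, centre at about x = 0, y = -74.5 mm in the tray's frame
- half_b: the other puzzle half, same size and origin, 60 to 130 g, on the tray floor between half A and the jaw with 3 to 8.5 mm to spare in y, sticking out 30 to 45 mm to -x. Home: its far edge against the back rail, origin at x = 0 in the tray's frame, level with half A to 2.5 mm. Push it with less than 30 N
- guide_board: upright wooden board 8 mm thick, 110 mm long (tray's x), top at z = 72 mm, fixed at the tray's +y end, origin at the middle of its foot. Its face is 34 mm from the knob's axis; the wing tips pass it at 5 mm. It must not be struck or leaned on with more than 12 N: fingers opened wide after the turn may hit it
- knob_mid (a point): point on the knob's axis, 46 mm above the table, at mid-height of the wings. Its y axis runs along the wings, x through their thickness, z up. The aluminium wings are a flat upright plate 9 mm thick, 58 mm tip to tip, z = 35 to 60 mm; neck below of 18 mm diameter. At joint 0 the wings lie along the tray's y, pointing at the guide board
- wing_knob (a joint): knob turn, rad, 0 at start, growing clockwise from above, stop at 1.75. Drives the jaw 8 mm per rad. Free turning takes 0.2 N m friction, which also holds it where left. From first touch of half B (at 0.35 to 1.1) the rubber gives 10 N per mm: torque rises 0.64 N m per rad. Right: 14 N, 0.18 rad past touch, 0.11 N m above free; under 8 N loose, over 20 too tight, over 30 crushed
- piece_1: loose chunky jigsaw piece, 30 x 30 x 8 mm with two round tabs, lying on the tray floor in front of half A; bystander, origin under its centre
- piece_2: the same kind of piece, lying on the table in front of the tray; bystander
- piece_3: the same kind of piece, lying on the table in front of the tray; bystander
- mug: white mug, 76 mm wide, 85 mm high, handle to its +y; bystander, origin under its centre
- tape: cardboard tape roll lying flat, 70 mm wide, 20 mm high; bystander, origin under its centre
- jar: closed jar, 60 mm wide, 90 mm high; bystander, origin under its centre
- jaw_block (a point): middle of the upper edge, 30 mm high, of the knob block's face that looks along the tray's -y to half B. Below it stands the rubber-faced jaw (56 mm long in x, z = 9 to 23 mm) which the knob drives to -y. With the knob at 0 its rubber face is 13.5 to 19 mm in front of the block (y = 33 to 38.5 mm in the tray), set differently each time and not measured
Mind the look-alikes: they are no part of the job. What is shaped like the half_b but purple or red is not meant. What is shaped like the half_a but turquoise is not meant.

How it is judged:
By the outcome, as a careful person would: the job done as asked, in the order asked, and still so for the second after the job is handed in, with the robot touching nothing.
It also fails if it takes over 69 s, if anything falls off the work surface, if the arm or the gripper's body presses on something with over 40 N, if the wrist force passes 120 N, or if a joint passes its speed limit or range.

## Working session

There is one attempt and no reset: what is moved stays moved. The work goes in short steps, Python scripts to look and compute and a tool call to move; the robot and the scene stay as the last step left them, time stands still between calls to the robot, and variables do not carry over. Pictures are saved under pics/ and viewed, about 8 in all and at most 12, crops included, and the job is handed in when it is done.

Besides the shell and the picture viewer there is one more tool, called after "Request:" as a command line: name --argument value ..., lists and objects as JSON in quotes. move_arm: Moves the arm, as the interface text tells. Its arguments: {"type":"object","properties":{"motion":{"type":"array","items":{"type":"object","properties":{"offset":{"type":"array","items":{"type":"number"}},"angular":{"type":"array","items":{"type":"number"}},"jaw":{"type":"number"}}}},"squeeze":{"type":"number"}},"required":["motion"]}

```bash
mkdir -p pics; cat > h.py <<'E'
import numpy as np, cv2
from scipy.spatial.transform import Rotation as R
from rig import ctrl
def cap(n):
    c=ctrl.capture(n); np.savez(''+n+'.npz',**{k:np.array(v) for k,v in c.items()}); return c
def load(n): return dict(np.load(''+n+'.npz'))
def ray(c,u,v):
    K=np.array(c['intrinsics']);Rm=cv2.Rodrigues(np.array(c['rvec'],float))[0];t=np.array(c['tvec'],float).ravel()
    d=Rm.T@np.linalg.inv(K)@np.array([u,v,1.]);return -Rm.T@t,d
def at(c,u,v,z):
    o,d=ray(c,u,v);return o+d*(z-o[2])/d[2]
def proj(c,P):
    return cv2.projectPoints(np.array(P,float).reshape(-1,1,3),np.array(c['rvec'],float),np.array(c['tvec'],float),np.array(c['intrinsics']),None)[0].reshape(-1,2)
def save(img,f,crop=None,s=1):
    if crop: x0,y0,x1,y1=crop; img=img[y0:y1,x0:x1]
    cv2.imwrite('pics/'+f,cv2.resize(img[:,:,::-1],None,fx=s,fy=s,interpolation=cv2.INTER_CUBIC))
E
python3 - <<'E'
from h import *
for n in ('scene','top'):
    c=cap(n); save(c['img'],n+'0.png')
    print(n,ray(c,320,240))
print(ctrl.tips_ahead,ctrl.sense())
E
```

```text
scene (array([ 967.0702136 , -387.48271404,  799.1743178 ]), array([-0.44588949,  0.36170688, -0.81905826]))
top (array([397.87783223, -53.06478724, 925.23564513]), array([ 0.17971278,  0.03071366, -0.98330781]))
11.0 {'time_s': 0.1, 'joints': array([ 9.46592789e-01,  3.13365228e-01,  1.49835251e+00, -1.39500728e-05,
        1.33097412e+00, -2.23436414e-01]), 'dq': array([-2.87371800e-04, -2.22835556e-03, -4.75656305e-03,  1.17499478e-03,
        7.40787759e-05,  1.00233519e-03]), 'tau': array([ 2.63078451e-03, -4.12899005e+01, -2.60143393e+01, -1.95259381e-04,
        2.99880725e-03,  3.95022630e-05]), 'eef_pos': array([204.72163964, 483.21184868, 241.81027225]), 'ee_rot': array([-2.19846992e-04,  1.99043575e-01,  9.79990486e-01, -5.03763517e-04]), 'force': array([-0.46333825,  0.61705714,  0.06124068]), 'wrist_torque': array([-0.04905873, -0.02942082, -0.04397618]), 'grip_width': 1.0022816830885977}
```

View pics/top0.png

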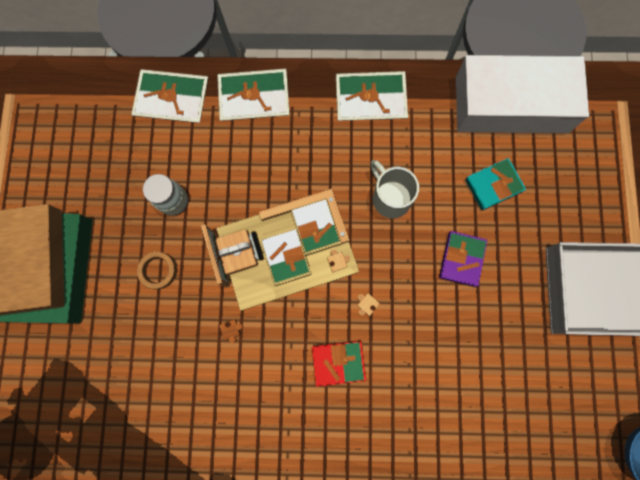

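View pics/scene0.png

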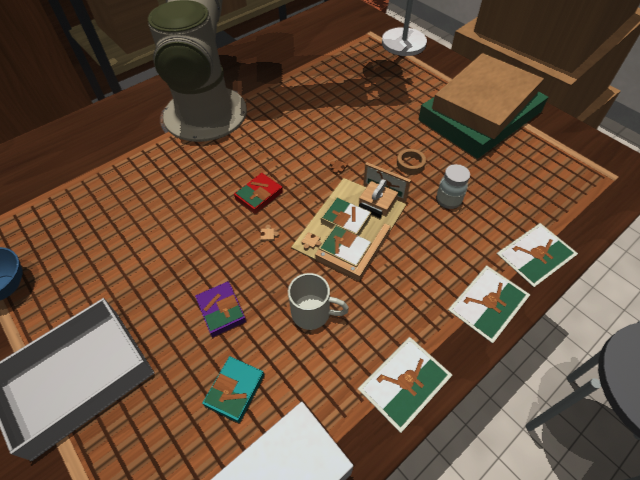

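Top view: half_b (green/white in the tray) is at (286,257) and half_a at (316,226). The knob block is at (238,250) and the guide board at (213,254). Candidates for half_b: in-tray piece (286,257), red (338,364), purple (464,258). For half_a there is also turquoise (496,183). I choose the in-tray piece and check it in a close crop.

```bash
python3 - <<'E'
from h import *
c=load('top'); save(c['img'],'c1.png',(195,180,365,315),4.7)
E
```

```text
(no output)
```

View pics/c1.png

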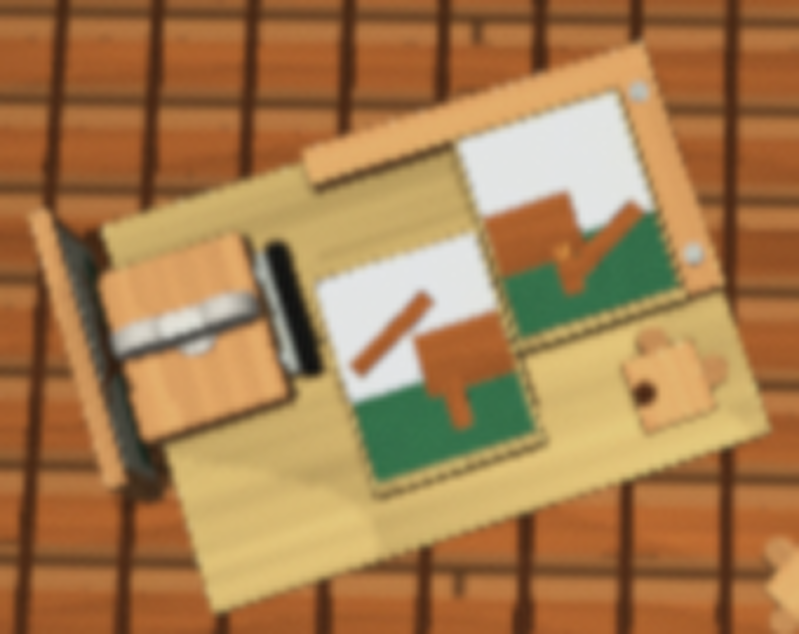

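The crop confirms it: half_b is the green/white slab inside the tray, corners at crop (317,280), (473,235), (535,430), (378,482). It sticks out toward the open side. The knob wings point at the board. Now I'll fit the tray pose.

```bash
cat >> h.py <<'E'
def fit(c,obs,s,off,p0):
    from scipy.optimize import least_squares
    P=np.array([o[0] for o in obs],float);U=np.array([o[1] for o in obs],float)/s+np.array(off)
    w=lambda p:np.c_[P[:,0]*np.cos(p[2])-P[:,1]*np.sin(p[2])+p[0],P[:,0]*np.sin(p[2])+P[:,1]*np.cos(p[2])+p[1],P[:,2]]
    r=least_squares(lambda p:(proj(c,w(p))-U).ravel(),p0,loss='soft_l1');return r.x,(proj(c,w(r.x))-U)
E
python3 - <<'E'
from h import *
c=load('top')
obs=[((-105,108,6),(215,610)),((-105,-125,6),(770,430)),((60,108,6),(103,230)),
((45,-39.5,26),(457,142)),((45,-109.5,26),(617,92)),((-45,-109.5,26),(688,288)),((-45,-39.5,26),(520,335)),
((35,52,30),(243,233)),((-35,52,30),(292,392)),((-35,112,30),(150,440)),((35,112,30),(100,278))]
p,r=fit(c,obs,4.7,(195,180),[450,50,.3]); print(p,r.round(1).tolist())
q=[((45,35,26),(317,280)),((45,-35,26),(473,235)),((-45,-35,26),(535,430)),((-45,35,26),(378,482))]
b,rb=fit(c,q,4.7,(195,180),[450,50,.3]); print(b,rb.round(1).tolist())
def tr(b): 
    d=np.array(b[:2])-p[:2];cs,sn=np.cos(p[2]),np.sin(p[2]);return d[0]*cs+d[1]*sn,-d[0]*sn+d[1]*cs
print('b in tray',tr(b),np.degrees(b[2]-p[2]))
for P,z in (((143,345),60),((255,305),60),((196,325),60)): print(tr(at(c,195+P[0]/4.7,180+P[1]/4.7,z)))
g=lambda x,y:[p[0]+x*np.cos(p[2])-y*np.sin(p[2]),p[1]+x*np.sin(p[2])+y*np.cos(p[2])]
print('knob',g(0,80)); np.save('tray.npy',p)
s=ctrl.sense();print(np.degrees(R.from_quat(s['ee_rot'],scalar_first=True).as_euler('ZYX')),R.from_quat(s['ee_rot'],scalar_first=True).as_matrix().round(3))
E
```

```text
[5.64837088e+02 5.23744321e+01 3.38636530e-01] [[0.4, 0.8], [0.9, -0.2], [-0.0, -0.8], [-0.7, -1.0], [0.5, -1.8], [0.5, 0.9], [0.5, 2.7], [-0.4, -0.9], [-0.0, 0.6], [-1.0, 0.6], [-0.8, -0.5]]
[5.32089153e+02 3.81320869e+01 3.48004094e-01] [[-2.0, -0.7], [0.4, -3.1], [2.4, 0.7], [-0.4, 1.9]]
b in tray (np.float64(-35.61945601822353), np.float64(-2.5545924472184875)) 0.5367218761006728
(np.float64(-4.097756837224637), np.float64(97.16340238000714))
(np.float64(-2.7750878106118897), np.float64(52.18000117021059))
(np.float64(-3.075372597107272), np.float64(75.78754946308078))
knob [np.float64(538.2609784837201), np.float64(127.83111121290081)]
[ 1.57037918e+02 -1.31983201e-02 -1.79938414e+02] [[-0.921  0.39  -0.001]
 [ 0.39   0.921 -0.001]
 [ 0.    -0.001 -1.   ]]
```

```bash
cat >> h.py <<'E'
p=np.load('tray.npy')
cs,sn=np.cos(p[2]),np.sin(p[2]); A=np.array([[cs,-sn],[sn,cs]])
def g(x,y): return p[:2]+A@np.array([x,y])
def tr(P): return A.T@(np.array(P)[:2]-p[:2])
def go(x,y,z,yaw=0,verbose=True):  # tray x,y (mm), world z; yaw: clockwise deg of tool y from tray x
    s=ctrl.sense();T=R.from_quat(s['ee_rot'],scalar_first=True)
    a=p[2]-np.radians(yaw);ty=np.array([np.cos(a),np.sin(a),0]);tz=np.array([0,0,-1.]);G=R.from_matrix(np.c_[np.cross(ty,tz),ty,tz])
    print('t',s['time_s'],'tray',tr(s['eef_pos']).round(1),'z',s['eef_pos'][2].round(1),'F',A.T@s['force'][:2],s['force'][2].round(1),'tq',s['wrist_torque'].round(3),'w',round(s['grip_width'],3))
    print('offset',(T.inv().apply(np.r_[g(x,y),z]-s['eef_pos'])/1000).round(4),'ang',np.degrees((T.inv()*G).as_rotvec()).round(2))
E
python3 -c "
from h import *
go(-115,-2.5,130)"
```

```text
t 0.1 tray [-196.5  526. ] z 241.8 F [-0.23203735  0.73593513] 0.1 tq [-0.049 -0.029 -0.044] w 1.002
offset [-0.4164 -0.3354  0.1121] ang [-6.000e-02  1.000e-02  4.764e+01]
```

Request:
move_arm --motion '[{"offset":[-0.4164,-0.3354,0.1121],"angular":[0,0,47.6],"jaw":0},{"offset":[-0.4164,-0.3354,0.1121],"angular":[0,0,47.6],"jaw":0},{"offset":[-0.4164,-0.3354,0.1121],"angular":[0,0,47.6],"jaw":0},{"offset":[-0.4164,-0.3354,0.1121],"angular":[0,0,47.6],"jaw":0},{"offset":[-0.4164,-0.3354,0.1121],"angular":[0,0,47.6],"jaw":0}]'

```text
time_s: 0.72
eef_pos: [349.8, 212.0, 177.8]
ee_rot: [0.0, 0.579, 0.815, 0.0]
force: [0.8, 1.7, 0.9]
grip_width: 0.003
```

```bash
python3 -c "
from h import *
go(-115,-2.5,130)"
```

```text
t 0.725 tray [-149.8  222. ] z 177.8 F [1.33930045 1.38010251] 0.9 tq [ 0.02   0.007 -0.018] w 0.003
offset [-0.2244  0.0355  0.0478] ang [ 0.02  0.   -0.17]
```

Request:
move_arm --motion '[{"offset":[-0.2244,0.0355,0.0478],"angular":[0,0,0],"jaw":0},{"offset":[-0.2244,0.0355,0.0478],"angular":[0,0,0],"jaw":0},{"offset":[-0.2244,0.0355,0.0478],"angular":[0,0,0],"jaw":0},{"offset":[-0.2244,0.0355,0.0478],"angular":[0,0,0],"jaw":0},{"offset":[-0.2244,0.0355,0.0478],"angular":[0,0,0],"jaw":0}]'

```text
time_s: 1.35
eef_pos: [457.9, 11.9, 129.5]
ee_rot: [-0.001, 0.579, 0.815, -0.0]
force: [0.1, 0.9, -0.8]
grip_width: 0.001
```

```bash
python3 - <<'E'
from h import *
go(-115,-2.5,130)
c=cap('wrist');print(c['intrinsics'],c['rvec'],c['tvec']);save(c['img'],'w1.png',None,1.25)
E
```

```text
t 1.35 tray [-114.3   -2.7] z 129.5 F [0.39964804 0.82396666] -0.8 tq [ 0.043 -0.043 -0.004] w 0.001
offset [ 0.0002 -0.0007 -0.0005] ang [-0.08 -0.04 -0.18]
[[371.64829954   0.         325.60601205]
 [  0.         371.64829954 238.66653607]
 [  0.           0.           1.        ]] [-2.78897468 -0.47289194 -0.07283565] [-435.97589013 -137.7815873   230.4818399 ]
```

View pics/w1.png

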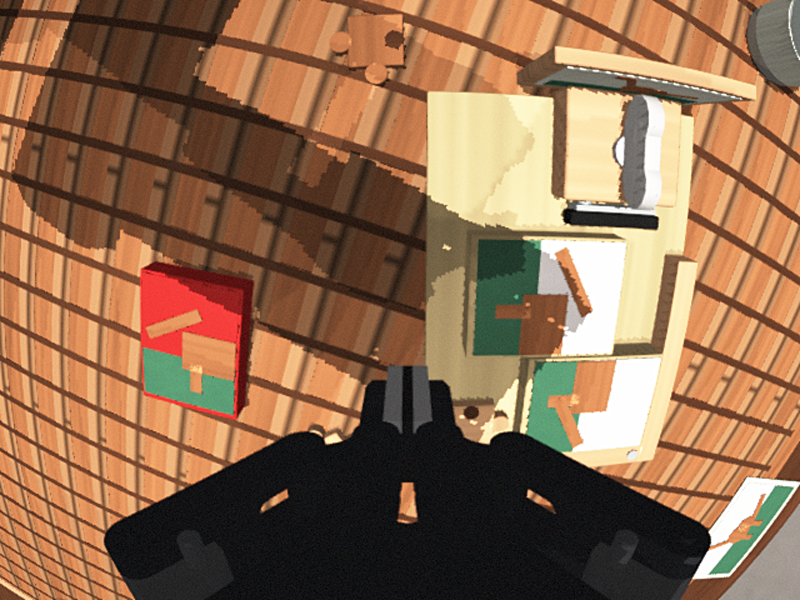

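Wrist view (×1.25): half_b's top has corners near (479,240), (627,239), (617,354), (475,354). The wing top runs from (650,100) to (645,205), the block corners are near (566,197) and (681,206), and the shut fingers are at (407,400). I refit the pose with these.

```bash
cat >> h.py <<'E'
def projf(c,P):
    return cv2.fisheye.projectPoints(np.array(P,float).reshape(-1,1,3),np.array(c['rvec'],float),np.array(c['tvec'],float),np.array(c['intrinsics']),np.zeros(4))[0].reshape(-1,2)
def atf(c,u,v,z):
    K=np.array(c['intrinsics']);q=np.array([u-K[0,2],v-K[1,2]])/K[0,0];r=np.hypot(*q)
    Rm=cv2.Rodrigues(np.array(c['rvec'],float))[0];o=-Rm.T@np.array(c['tvec'],float).ravel()
    d=Rm.T@np.r_[q/r*np.sin(r),np.cos(r)];return o+d*(z-o[2])/d[2]
E
python3 - <<'E'
from h import *
c=load('wrist')
L=dict(ha_pp=(662,357,26),ha_mp=(538,362,26),hb_mp=(479,240,26),hb_pp=(627,239,26),hb_pm=(617,354,26),hb_mm=(475,354,26),
bl_m52=(566,197,30),bl_p52=(681,206,30),bl_m112=(567,90,30),floor_m108=(428,92,6),w1=(650,100,60),w2=(645,205,60),railend=(697,262,24))
for k,(u,v,z) in L.items(): print(k,tr(atf(c,u/1.25,v/1.25,z)).round(1))
img=c['img'].copy();img=cv2.resize(img,None,fx=2,fy=2)
for P in [(45,-39.5,26),(-45,-39.5,26),(-35,52,30),(35,52,30),(-35,112,30),(35,112,30),(-105,108,6),(0,51,60),(0,109,60),(4.5,80,60),(-4.5,80,60)]:
    u=projf(c,[*g(*P[:2]),P[2]])[0]*2; cv2.circle(img,tuple(int(t) for t in u),3,(0,0,255),-1)
save(img,'w1c.png',(660,50,1240,800),.8)
E
```

```text
ha_pp [ 44.8 -38.3]
ha_mp [-39.1 -38.1]
hb_mp [-77.2  32.4]
hb_pp [ 7.4 35. ]
hb_pm [ 11.3 -34.7]
hb_mm [-76.5 -32.2]
bl_m52 [-32.5  56.7]
bl_p52 [39.3 56.1]
bl_m112 [-33.6 112.3]
floor_m108 [-103.   110.5]
w1 [ -1.7 108.2]
w2 [-1.8 58. ]
railend [60.3 22.7]
```

View pics/w1c.png

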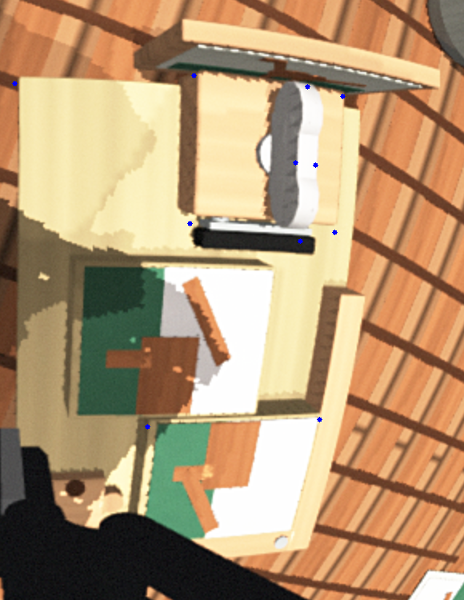

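The fit agrees with the wrist view to about 3 mm. half_b's centre is at about x −34, y 0. I'll descend beside it with the fingers shut.

Request:
move_arm --motion '[{"offset":[0.002,0,0.06],"jaw":0,"angular":[0,0,0]},{"offset":[0.002,0,0.1075],"jaw":0,"angular":[0,0,0]},{"offset":[0.002,0,0.1075],"jaw":0,"angular":[0,0,0]}]'

```text
time_s: 1.78
eef_pos: [454.7, 17.2, 21.1]
ee_rot: [-0.003, 0.577, 0.817, -0.001]
force: [-0.0, 0.1, 1.1]
grip_width: 0.001
```

```bash
python3 -c "
from h import *
go(-70,-0.5,22)"
```

```text
t 1.775 tray [-115.6    3.4] z 21.1 F [0.00886323 0.08422153] 1.1 tq [-0.015 -0.03  -0.04 ] w 0.001
offset [-0.004   0.0456 -0.0011] ang [-0.31 -0.2   0.1 ]
```

Request:
move_arm --motion '[{"offset":[-0.002,0.008,0],"jaw":0,"angular":[0,0,0]},{"offset":[-0.004,0.014,0],"jaw":0,"angular":[0,0,0]},{"offset":[-0.004,0.02,0],"jaw":0,"angular":[0,0,0]},{"offset":[-0.004,0.025,0],"jaw":0,"angular":[0,0,0]},{"offset":[-0.004,0.03,0],"jaw":0,"angular":[0,0,0]}]'

```text
time_s: 2.4
eef_pos: [486.7, 22.2, 23.0]
ee_rot: [0.0, 0.578, 0.816, -0.0]
force: [-0.3, -0.0, 1.1]
grip_width: 0.004
```

```bash
python3 -c "
from h import *
go(-70,-0.5,22)"
```

```text
t 2.4 tray [-83.7  -2.5] z 23.0 F [-0.27763519  0.0843493 ] 1.1 tq [0.005 0.129 0.032] w 0.004
offset [0.002  0.0137 0.001 ] ang [-0.    0.    0.03]
```

Request:
move_arm --motion '[{"offset":[0.0015,0.004,0.001],"jaw":0,"angular":[0,0,0]},{"offset":[0.0015,0.008,0.001],"jaw":0,"angular":[0,0,0]},{"offset":[0.0015,0.011,0.001],"jaw":0,"angular":[0,0,0]},{"offset":[0.0015,0.014,0.001],"jaw":0,"angular":[0,0,0]},{"offset":[0.0015,0.016,0.001],"jaw":0,"angular":[0,0,0]}]'

```text
time_s: 3.02
eef_pos: [501.1, 28.9, 21.8]
ee_rot: [-0.0, 0.578, 0.816, -0.0]
force: [-0.5, -0.7, 0.4]
grip_width: 0.003
```

```bash
python3 -c "
from h import *
go(-60,-0.5,22)
c=cap('wrist');save(c['img'],'w2.png',(300,20,620,420),1.5)"
```

```text
t 3.025 tray [-67.9  -1. ] z 21.8 F [-0.7255232  -0.45037397] 0.4 tq [-0.002 -0.035  0.021] w 0.003
offset [ 0.0005  0.0079 -0.0002] ang [-0.   -0.    0.04]
```

View pics/w2.png

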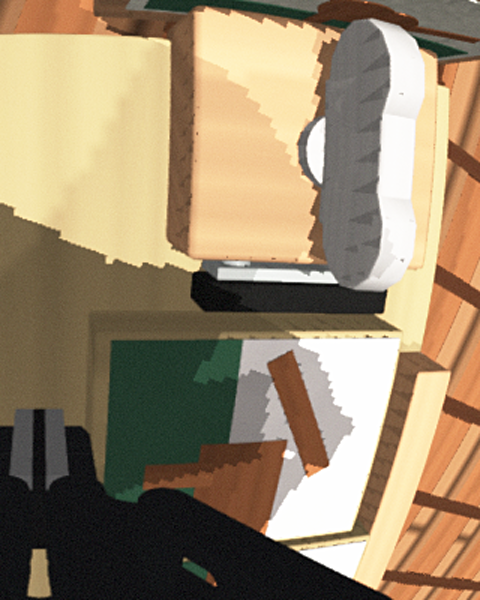

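The slab has moved along with the fingers; its +x corner is at crop (400,337) and a gap to the rail remains. I push on in small steps.

Request:
move_arm --motion '[{"offset":[0.0005,0.002,0],"jaw":0,"angular":[0,0,0]},{"offset":[0.0005,0.003,0],"jaw":0,"angular":[0,0,0]},{"offset":[0.0005,0.004,0],"jaw":0,"angular":[0,0,0]},{"offset":[0.0005,0.005,0],"jaw":0,"angular":[0,0,0]}]'

```text
time_s: 3.58
eef_pos: [505.6, 31.0, 21.9]
ee_rot: [-0.0, 0.578, 0.816, 0.0]
force: [-0.4, 0.6, 0.3]
grip_width: 0.0
```

```bash
python3 -c "
from h import *
go(-60,-0.5,22)
c=load('wrist');print(tr(atf(c,300+400/1.5,20+337/1.5,26)))"
```

```text
t 3.575 tray [-63.   -0.5] z 21.9 F [-0.20419114  0.69746515] 0.3 tq [-0.088  0.073  0.018] w 0.0
offset [-0.      0.003  -0.0001] ang [ 0.   -0.    0.03]
[34.27251921 35.04233004]
```

Request:
move_arm --motion '[{"offset":[0,0.001,0],"jaw":0,"angular":[0,0,0]},{"offset":[0,0.002,0],"jaw":0,"angular":[0,0,0]},{"offset":[0,0.0025,0],"jaw":0,"angular":[0,0,0]},{"offset":[0,0.003,0],"jaw":0,"angular":[0,0,0]}]'

```text
time_s: 4.08
eef_pos: [508.4, 32.0, 21.9]
ee_rot: [-0.0, 0.578, 0.816, -0.0]
force: [-0.4, -0.9, 0.5]
grip_width: 0.0
```

```bash
python3 -c "
from h import *
go(-60,-0.5,22)"
```

```text
t 4.075 tray [-60.   -0.5] z 21.9 F [-0.66025523 -0.75152   ] 0.5 tq [-0.04   0.127  0.061] w 0.0
offset [-0.      0.     -0.0001] ang [-0.   -0.    0.03]
```

Still about 1 N, so it is not home yet.

Request:
move_arm --motion '[{"offset":[0,0.0005,0],"jaw":0,"angular":[0,0,0]},{"offset":[0,0.001,0],"jaw":0,"angular":[0,0,0]},{"offset":[0,0.0015,0],"jaw":0,"angular":[0,0,0]}]'

```text
time_s: 4.45
eef_pos: [509.8, 32.5, 21.9]
ee_rot: [-0.0, 0.578, 0.816, -0.0]
force: [-0.7, -0.2, -0.2]
grip_width: 0.002
```

```bash
python3 -c "
from h import *
go(-60,-0.5,22)
c=cap('wrist');save(c['img'],'w3.png',(440,200,640,460),3)"
```

```text
t 4.45 tray [-58.5  -0.5] z 21.9 F [-0.74370929  0.05233419] -0.2 tq [-0.047  0.08   0.018] w 0.002
offset [-0.     -0.0015 -0.0001] ang [-0.    0.    0.03]
```

View pics/w3.png

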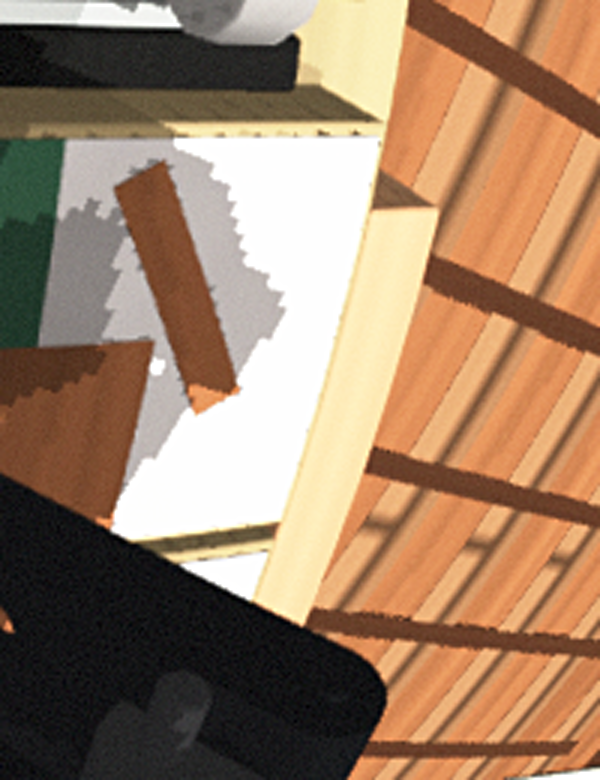

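The slab's far edge appears level with the rail face line at crop (375,180)–(280,520). I continue in half-millimetre steps for force contact.

Request:
move_arm --motion '[{"offset":[0,0.0005,0],"jaw":0,"angular":[0,0,0]},{"offset":[0,0.001,0],"jaw":0,"angular":[0,0,0]}]'

```text
time_s: 4.75
eef_pos: [510.7, 32.8, 21.9]
ee_rot: [-0.0, 0.578, 0.816, -0.0]
force: [-1.9, -0.9, 0.6]
grip_width: 0.0
```

Request:
move_arm --motion '[{"offset":[0,0.0004,0],"jaw":0,"angular":[0,0,0]},{"offset":[0,0.0006,0],"jaw":0,"angular":[0,0,0]}]'

```text
time_s: 5.0
eef_pos: [510.8, 33.0, 21.8]
ee_rot: [-0.0, 0.578, 0.816, -0.0]
force: [-4.4, -1.0, 4.2]
grip_width: 0.002
```

Request:
move_arm --motion '[{"offset":[0,0.0004,0],"jaw":0,"angular":[0,0,0]},{"offset":[0,0.0004,0],"jaw":0,"angular":[0,0,0]}]'

```text
time_s: 5.25
eef_pos: [510.9, 33.1, 21.8]
ee_rot: [-0.001, 0.577, 0.816, -0.001]
force: [-7.5, -2.4, 6.0]
grip_width: -0.002
```

```bash
python3 -c "
from h import *
go(-60,-0.5,22)"
```

```text
t 5.25 tray [-57.3  -0.3] z 21.8 F [-7.8799153   0.27310432] 6.0 tq [-0.395  0.988 -0.022] w -0.002
offset [-0.0002 -0.0027 -0.0002] ang [-0.12 -0.03  0.05]
```

Home: 8 N and the motion has stopped. I back off, then rise.

Request:
move_arm --motion '[{"offset":[0,-0.01,0],"jaw":0,"angular":[0,0,0]},{"offset":[0,-0.02,0],"jaw":0,"angular":[0,0,0]},{"offset":[0,-0.02,-0.06],"jaw":0,"angular":[0,0,0]},{"offset":[0,-0.02,-0.11],"jaw":0,"angular":[0,0,0]},{"offset":[0,-0.02,-0.11],"jaw":0,"angular":[0,0,0]}]'

```text
time_s: 5.88
eef_pos: [494.2, 26.1, 135.1]
ee_rot: [0.003, 0.578, 0.816, 0.002]
force: [0.6, 0.5, -0.1]
grip_width: -0.002
```

```bash
python3 -c "
from h import *
go(0,15,130)
c=ctrl.capture('wrist');Rm=cv2.Rodrigues(np.array(c['rvec'],float))[0];print(tr(-Rm.T@np.array(c['tvec']).ravel()),(-Rm.T@np.array(c['tvec']).ravel()))
print(Rm[2]@np.c_[np.r_[A[:,0],0],np.r_[A[:,1],0],[0,0,1]])"
```

```text
t 5.875 tray [-75.4  -1.3] z 135.1 F [0.75269769 0.27888681] -0.1 tq [-0.016 -0.017 -0.025] w -0.002
offset [0.0163 0.0753 0.0056] ang [0.38 0.21 0.03]
[-76.30748839  79.56116276] [466.43289001 102.06774442 266.43485168]
[ 0.0060431  -0.3148822  -0.94911152]
```

Request:
move_arm --motion '[{"offset":[0.001,0.0753,0.0056],"jaw":0,"angular":[0,0,0]},{"offset":[0.001,0.0753,0.0056],"jaw":0.0,"angular":[0,0,0]},{"offset":[0.001,0.0753,0.0056],"jaw":0.0,"angular":[0,0,0]}]'

```text
time_s: 6.3
eef_pos: [562.9, 52.7, 124.2]
ee_rot: [-0.001, 0.577, 0.816, -0.001]
force: [0.2, -1.1, -0.0]
grip_width: -0.0
```

```bash
python3 -c "
from h import *
go(0,15,130)
c=cap('wrist');save(c['img'],'w4.png',(180,60,480,400),1.75)"
```

```text
t 6.3 tray [-1.7  0.9] z 124.2 F [-0.12027102 -1.08321335] -0.0 tq [0.015 0.013 0.02 ] w -0.0
offset [ 0.0141  0.0017 -0.0058] ang [-0.16 -0.08  0.06]
```

View pics/w4.png

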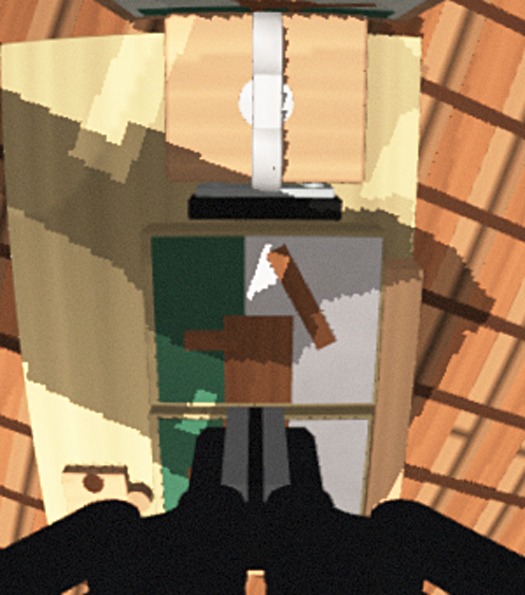

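The view shows the wings at crop columns 253–282, rows 12–190, and the neck centred at (266,101). The halves' left and right edges line up (b 152–373, a 158–369), so they look level. Now the knob centre.

```bash
python3 -c "
from h import *
c=load('wrist')
f=lambda u,v,z:tr(atf(c,180+u/1.75,60+v/1.75,z)).round(1)
for q in [(253,100,60),(282,100,60),(267,12,60),(267,190,60),(267,190,47),(165,180,30),(366,182,30),(152,400,26),(373,400,26),(158,425,26),(368,425,26),(265,206,23),(265,235,26)]: print(q,f(*q))
go(0,80,75)"
```

```text
(253, 100, 60) [-2.7 83.4]
(282, 100, 60) [ 5.9 83.5]
(267, 12, 60) [  1.4 110.2]
(267, 190, 60) [ 1.6 56.2]
(267, 190, 47) [ 1.8 54.5]
(165, 180, 30) [-33.6  56.1]
(366, 182, 30) [36.8 55.7]
(152, 400, 26) [-42.7 -30.2]
(373, 400, 26) [ 44.7 -30.1]
(158, 425, 26) [-41.  -41.4]
(368, 425, 26) [ 43.5 -41.3]
(265, 206, 23) [ 1.5 45.6]
(265, 235, 26) [ 1.5 35.5]
t 6.35 tray [-2.2  0.8] z 124.7 F [-0.16043772  0.82101503] 1.2 tq [0.028 0.025 0.022] w -0.002
offset [0.0791 0.0023 0.0498] ang [-0.15 -0.07  0.04]
```

The knob, wing and block all show the same offset of about (+1.6, +3.3) mm, so I correct the tray frame and go above the knob.

```bash
python3 -c "
from h import *
p[:2]=g(1.6,3.3);np.save('tray.npy',p)"; python3 -c "
from h import *
go(0,80,110)"
```

```text
t 6.35 tray [-3.8 -2.5] z 124.7 F [-0.16043772  0.82101503] 1.2 tq [0.028 0.025 0.022] w -0.002
offset [0.0824 0.0039 0.0148] ang [-0.15 -0.07  0.04]
```

Request:
move_arm --motion '[{"offset":[0.0824,0.0039,0.0148],"jaw":0.04,"angular":[-0.1,0,0]},{"offset":[0.0824,0.0039,0.0148],"jaw":0.04,"angular":[-0.1,0,0]},{"offset":[0.0824,0.0039,0.0148],"jaw":0.04,"angular":[-0.1,0,0]},{"offset":[0.0824,0.0039,0.0148],"jaw":0.04,"angular":[-0.1,0,0]}]'

```text
time_s: 6.85
eef_pos: [540.0, 130.5, 111.7]
ee_rot: [0.001, 0.578, 0.816, 0.001]
force: [0.4, -0.2, -0.3]
grip_width: 0.469
```

```bash
python3 -c "
from h import *
go(0,80,46)"
```

```text
t 6.85 tray [ 0.9 78.6] z 111.7 F [ 0.25031882 -0.35258495] -0.3 tq [ 0.026  0.08  -0.035] w 0.469
offset [ 0.0014 -0.0011  0.0657] ang [ 0.12  0.03 -0.01]
```

Request:
move_arm --motion '[{"offset":[0.001,-0.0008,0.03],"jaw":0.04,"angular":[0,0,0]},{"offset":[0.001,-0.0008,0.055],"jaw":0.04,"angular":[0,0,0]},{"offset":[0.001,-0.0008,0.0645],"jaw":0.04,"angular":[0,0,0]},{"offset":[0.001,-0.0008,0.0645],"jaw":0.04,"angular":[0,0,0]}]'

```text
time_s: 7.35
eef_pos: [539.0, 131.6, 47.1]
ee_rot: [0.0, 0.578, 0.816, 0.001]
force: [1.3, -0.9, -0.2]
grip_width: 0.468
```

```bash
python3 -c "
from h import *
go(0,80,46.5)
c=cap('wrist');save(c['img'],'w5.png',(200,200,460,420),2.5)"
```

```text
t 7.35 tray [ 0.3 80. ] z 47.1 F [ 0.90887394 -1.26299165] -0.2 tq [ 0.    -0.003 -0.034] w 0.468
offset [ 0.     -0.0003  0.0006] ang [ 0.09  0.   -0.02]
```

View pics/w5.png

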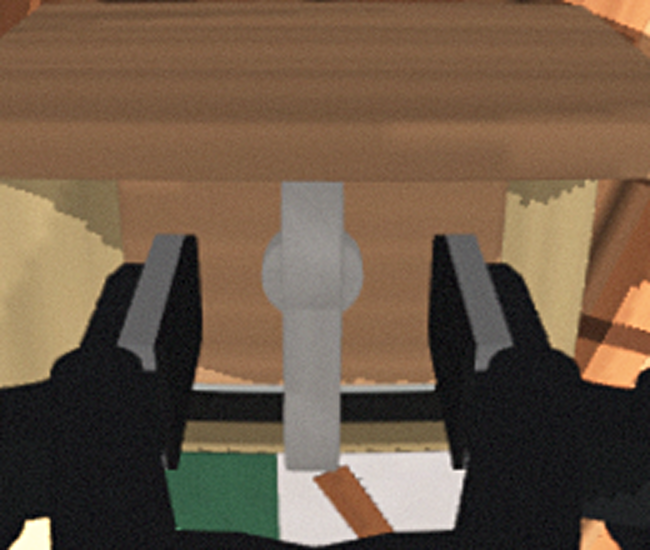

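The wings (column 313) sit midway between the pads (197 and 433). I close on them.

Request:
move_arm --motion '[{"offset":[0,0,0],"jaw":0.004,"angular":[0,0,0]},{"offset":[0,0,0],"jaw":0.004,"angular":[0,0,0]},{"offset":[0,0,0],"jaw":0.004,"angular":[0,0,0]},{"offset":[0,0,0],"jaw":0.004,"angular":[0,0,0]},{"offset":[0,0,0],"jaw":0.004,"angular":[0,0,0]}]' --squeeze 70

```text
time_s: 8.02
eef_pos: [538.5, 132.0, 47.9]
ee_rot: [0.0, 0.578, 0.816, 0.0]
force: [-5.4, -3.0, 8.2]
grip_width: 0.087
```

```bash
cat >> h.py <<'E'
def tq(n=8):
    L=[]
    for i in range(n):
        ctrl.capture('top') if i else 0
        s=ctrl.sense();a=R.from_quat(s['ee_rot'],scalar_first=True).as_matrix()[:,1]
        L.append(np.r_[p[2]-np.arctan2(a[1],a[0]),s['wrist_torque'],A.T@s['force'][:2],s['force'][2],s['grip_width']])
    L=np.array(L);print('t',s['time_s'],'angle %.4f'%L[:,0].mean(),'tq',L[:,1:4].mean(0).round(4),'sdz %.3f'%L[:,3].std(),'F',L[:,4:7].mean(0).round(1),'w %.3f'%L[-1,7],'tray',tr(s['eef_pos']).round(1))
E
python3 -c "
from h import *
tq()"
```

```text
t 8.375 angle -0.0006 tq [-0.4311  0.8427 -0.1278] sdz 0.032 F [-5.7 -0.6  7.6] w 0.089 tray [ 0.  80.5]
```

Request:
move_arm --motion '[{"offset":[0,-0.0005,-0.0007],"jaw":0.004,"angular":[0,0,0]},{"offset":[0,-0.0005,-0.0007],"jaw":0.004,"angular":[0,0,0]}]'

```text
time_s: 8.62
eef_pos: [538.5, 131.9, 48.0]
ee_rot: [0.001, 0.578, 0.816, 0.001]
force: [-0.3, -2.7, 1.6]
grip_width: 0.088
```

```bash
python3 -c "
from h import *
tq()"
```

```text
t 8.975 angle -0.0005 tq [-0.3863  0.2128 -0.1592] sdz 0.038 F [-1.9 -1.9  3.3] w 0.091 tray [-0.  80.5]
```

Request:
move_arm --motion '[{"offset":[0,0,0],"jaw":0.004,"angular":[0,0,5]},{"offset":[0,0,0],"jaw":0.004,"angular":[0,0,10]},{"offset":[0,0,0],"jaw":0.004,"angular":[0,0,10]}]'

```text
time_s: 9.35
eef_pos: [538.6, 132.0, 47.9]
ee_rot: [0.001, 0.646, 0.763, 0.001]
force: [-0.2, -3.1, 4.5]
grip_width: 0.089
```

```bash
python3 -c "
from h import *
tq(6)"
```

```text
t 9.6 angle 0.1724 tq [-0.4196  0.0532 -0.2174] sdz 0.028 F [-1.4 -2.6  5.3] w 0.087 tray [ 0.1 80.5]
```

Request:
move_arm --motion '[{"offset":[0,0,0],"jaw":0.004,"angular":[0,0,5]},{"offset":[0,0,0],"jaw":0.004,"angular":[0,0,7]},{"offset":[0,0,0],"jaw":0.004,"angular":[0,0,7]}]'

```text
time_s: 9.98
eef_pos: [538.7, 132.0, 47.9]
ee_rot: [0.001, 0.691, 0.722, 0.001]
force: [1.2, -2.9, 4.3]
grip_width: 0.089
```

```bash
python3 -c "
from h import *
tq(6)"
```

```text
t 10.225 angle 0.2945 tq [-0.4339 -0.1592  0.0174] sdz 0.034 F [ 0.  -2.9  4.8] w 0.088 tray [ 0.2 80.5]
```

Request:
move_arm --motion '[{"offset":[0,0,0],"jaw":0.004,"angular":[0,0,1]},{"offset":[0,0,0],"jaw":0.004,"angular":[0,0,2]},{"offset":[0,0,0],"jaw":0.004,"angular":[0,0,3]},{"offset":[0,0,0],"jaw":0.004,"angular":[0,0,4]},{"offset":[0,0,0],"jaw":0.004,"angular":[0,0,5]}]'

```text
time_s: 10.85
eef_pos: [538.8, 132.0, 48.0]
ee_rot: [0.001, 0.722, 0.691, 0.001]
force: [1.5, -2.1, 4.4]
grip_width: 0.093
```

```bash
python3 -c "
from h import *
tq(1);tq(8)"
```

```text
t 10.85 angle 0.3825 tq [-0.4517 -0.2458  0.213 ] sdz 0.000 F [ 0.7 -2.5  4.4] w 0.093 tray [ 0.3 80.4]
t 11.2 angle 0.3824 tq [-0.4733 -0.3228  0.1091] sdz 0.047 F [ 0.9 -3.2  4.9] w 0.096 tray [ 0.3 80.4]
```

Request:
move_arm --motion '[{"offset":[0,0,0],"jaw":0.004,"angular":[0,0,1]},{"offset":[0,0,0],"jaw":0.004,"angular":[0,0,2]},{"offset":[0,0,0],"jaw":0.004,"angular":[0,0,3]},{"offset":[0,0,0],"jaw":0.004,"angular":[0,0,4]}]'

```text
time_s: 11.7
eef_pos: [538.9, 132.0, 48.0]
ee_rot: [0.001, 0.746, 0.665, 0.001]
force: [3.3, -3.2, 4.4]
grip_width: 0.092
```

```bash
python3 -c "
from h import *
tq(1);tq(8)"
```

```text
t 11.7 angle 0.4532 tq [-0.5331 -0.5354  0.2115] sdz 0.000 F [ 2.  -4.1  4.4] w 0.092 tray [ 0.4 80.4]
t 12.05 angle 0.4532 tq [-0.4898 -0.5648  0.1011] sdz 0.044 F [ 2.4 -3.7  4.7] w 0.088 tray [ 0.3 80.4]
```

Request:
move_arm --motion '[{"offset":[0,0,0],"jaw":0.004,"angular":[0,0,1]},{"offset":[0,0,0],"jaw":0.004,"angular":[0,0,2]},{"offset":[0,0,0],"jaw":0.004,"angular":[0,0,3]},{"offset":[0,0,0],"jaw":0.004,"angular":[0,0,4]}]'

```text
time_s: 12.55
eef_pos: [538.9, 132.0, 48.0]
ee_rot: [0.001, 0.769, 0.639, 0.001]
force: [3.3, -2.8, 4.8]
grip_width: 0.086
```

```bash
python3 -c "
from h import *
tq(1);tq(8)"
```

```text
t 12.55 angle 0.5235 tq [-0.5024 -0.7711  0.2078] sdz 0.000 F [ 2.1 -3.7  4.8] w 0.086 tray [ 0.4 80.4]
t 12.9 angle 0.5235 tq [-0.5153 -0.7467  0.1104] sdz 0.046 F [ 2.8 -3.9  4.9] w 0.089 tray [ 0.4 80.4]
```

Request:
move_arm --motion '[{"offset":[0,0,0],"jaw":0.004,"angular":[0,0,1]},{"offset":[0,0,0],"jaw":0.004,"angular":[0,0,2]},{"offset":[0,0,0],"jaw":0.004,"angular":[0,0,3]},{"offset":[0,0,0],"jaw":0.004,"angular":[0,0,4]}]'

```text
time_s: 13.4
eef_pos: [539.0, 131.9, 47.9]
ee_rot: [0.001, 0.791, 0.612, 0.002]
force: [5.6, -2.0, 4.3]
grip_width: 0.087
```

```bash
python3 -c "
from h import *
tq(1);tq(8)"
```

```text
t 13.4 angle 0.5934 tq [-0.5078 -0.7569  0.2011] sdz 0.000 F [ 4.6 -3.7  4.3] w 0.087 tray [ 0.5 80.3]
t 13.75 angle 0.5933 tq [-0.5441 -0.7805  0.0947] sdz 0.053 F [ 3.7 -4.1  4.5] w 0.090 tray [ 0.5 80.3]
```

Request:
move_arm --motion '[{"offset":[0,0,0],"jaw":0.004,"angular":[0,0,1]},{"offset":[0,0,0],"jaw":0.004,"angular":[0,0,2]},{"offset":[0,0,0],"jaw":0.004,"angular":[0,0,3]},{"offset":[0,0,0],"jaw":0.004,"angular":[0,0,4]}]'

```text
time_s: 14.25
eef_pos: [539.1, 131.9, 47.9]
ee_rot: [0.001, 0.812, 0.584, 0.002]
force: [4.8, -3.4, 3.9]
grip_width: 0.088
```

```bash
python3 -c "
from h import *
tq(1);tq(8)"
```

```text
t 14.25 angle 0.6632 tq [-0.56   -0.8537  0.1895] sdz 0.000 F [ 3.4 -4.8  3.9] w 0.088 tray [ 0.5 80.3]
t 14.6 angle 0.6631 tq [-0.5431 -0.8346  0.0932] sdz 0.045 F [ 4.  -4.4  4.3] w 0.089 tray [ 0.5 80.3]
```

Request:
move_arm --motion '[{"offset":[0,0,0],"jaw":0.004,"angular":[0,0,1]},{"offset":[0,0,0],"jaw":0.004,"angular":[0,0,2]},{"offset":[0,0,0],"jaw":0.004,"angular":[0,0,3]},{"offset":[0,0,0],"jaw":0.004,"angular":[0,0,4]}]'

```text
time_s: 15.1
eef_pos: [539.1, 131.9, 48.0]
ee_rot: [0.001, 0.832, 0.555, 0.002]
force: [6.9, -2.2, 4.5]
grip_width: 0.089
```

```bash
python3 -c "
from h import *
tq(1);tq(8)"
```

```text
t 15.1 angle 0.7329 tq [-0.5356 -0.8798  0.1846] sdz 0.000 F [ 5.7 -4.4  4.5] w 0.089 tray [ 0.6 80.3]
t 15.45 angle 0.7329 tq [-0.5699 -0.9066  0.0988] sdz 0.046 F [ 4.5 -4.5  4.2] w 0.090 tray [ 0.6 80.3]
```

Still free turning. I carry on.

Request:
move_arm --motion '[{"offset":[0,0,0],"jaw":0.004,"angular":[0,0,1]},{"offset":[0,0,0],"jaw":0.004,"angular":[0,0,2]},{"offset":[0,0,0],"jaw":0.004,"angular":[0,0,3]},{"offset":[0,0,0],"jaw":0.004,"angular":[0,0,4]}]'

```text
time_s: 15.95
eef_pos: [539.2, 131.9, 48.0]
ee_rot: [0.001, 0.851, 0.526, 0.002]
force: [5.6, -2.5, 4.9]
grip_width: 0.088
```

```bash
python3 -c "
from h import *
tq(1);tq(8)"
```

```text
t 15.95 angle 0.8028 tq [-0.5977 -0.9389  0.1824] sdz 0.000 F [ 4.4 -4.2  4.9] w 0.088 tray [ 0.6 80.2]
t 16.3 angle 0.8028 tq [-0.5962 -0.9404  0.0962] sdz 0.047 F [ 4.4 -5.   4.1] w 0.089 tray [ 0.6 80.2]
```

Request:
move_arm --motion '[{"offset":[0,0,0],"jaw":0.004,"angular":[0,0,1]},{"offset":[0,0,0],"jaw":0.004,"angular":[0,0,2]},{"offset":[0,0,0],"jaw":0.004,"angular":[0,0,3]},{"offset":[0,0,0],"jaw":0.004,"angular":[0,0,4]}]'

```text
time_s: 16.8
eef_pos: [539.3, 131.9, 48.0]
ee_rot: [0.001, 0.869, 0.495, 0.002]
force: [6.7, -3.2, 3.7]
grip_width: 0.09
```

```bash
python3 -c "
from h import *
tq(1);tq(8)"
```

```text
t 16.8 angle 0.8726 tq [-0.6209 -0.993   0.2026] sdz 0.000 F [ 5.2 -5.2  3.7] w 0.090 tray [ 0.7 80.2]
t 17.15 angle 0.8726 tq [-0.6382 -0.9896  0.1079] sdz 0.045 F [ 4.8 -5.2  3.5] w 0.088 tray [ 0.7 80.1]
```

Request:
move_arm --motion '[{"offset":[0,0,0],"jaw":0.004,"angular":[0,0,1]},{"offset":[0,0,0],"jaw":0.004,"angular":[0,0,2]},{"offset":[0,0,0],"jaw":0.004,"angular":[0,0,3]},{"offset":[0,0,0],"jaw":0.004,"angular":[0,0,4]}]'

```text
time_s: 17.65
eef_pos: [539.3, 131.8, 47.9]
ee_rot: [0.001, 0.885, 0.465, 0.002]
force: [6.9, -3.6, 3.2]
grip_width: 0.091
```

```bash
python3 -c "
from h import *
tq(1);tq(8)"
```

```text
t 17.65 angle 0.9425 tq [-0.737  -1.0212  0.251 ] sdz 0.000 F [ 5.3 -5.6  3.2] w 0.091 tray [ 0.7 80.1]
t 18.0 angle 0.9424 tq [-0.6891 -1.0138  0.1014] sdz 0.059 F [ 4.9 -5.8  3.6] w 0.088 tray [ 0.7 80.1]
```

Request:
move_arm --motion '[{"offset":[0,0,0],"jaw":0.004,"angular":[0,0,1]},{"offset":[0,0,0],"jaw":0.004,"angular":[0,0,2]},{"offset":[0,0,0],"jaw":0.004,"angular":[0,0,3]}]'

```text
time_s: 18.38
eef_pos: [539.4, 131.8, 48.0]
ee_rot: [0.001, 0.897, 0.442, 0.002]
force: [6.4, -4.0, 4.0]
grip_width: 0.089
```

```bash
python3 -c "
from h import *
tq(1);tq(8);c=cap('wrist');save(c['img'],'w6.png',(180,150,480,420),2.2)"
```

```text
t 18.375 angle 0.9947 tq [-0.6965 -1.0834  0.2428] sdz 0.000 F [ 4.7 -5.9  4. ] w 0.089 tray [ 0.7 80. ]
t 18.725 angle 0.9947 tq [-0.712  -1.0464  0.1412] sdz 0.051 F [ 4.8 -5.9  3.5] w 0.087 tray [ 0.7 80. ]
```

View pics/w6.png

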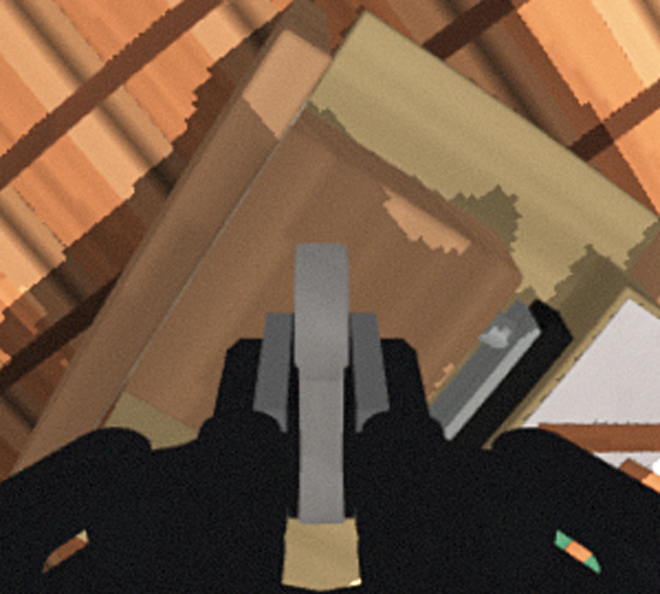

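Request:
move_arm --motion '[{"offset":[0,0,0],"jaw":0.004,"angular":[0,0,1]},{"offset":[0,0,0],"jaw":0.004,"angular":[0,0,2]},{"offset":[0,0,0],"jaw":0.004,"angular":[0,0,3]}]'

```text
time_s: 19.15
eef_pos: [539.4, 131.7, 48.0]
ee_rot: [0.001, 0.908, 0.418, 0.002]
force: [7.1, -3.5, 2.6]
grip_width: 0.091
```

```bash
python3 -c "
from h import *
tq(1);tq(8)"
```

```text
t 19.15 angle 1.0470 tq [-0.7049 -1.0882  0.2965] sdz 0.000 F [ 5.5 -5.6  2.6] w 0.091 tray [ 0.8 80. ]
t 19.5 angle 1.0469 tq [-0.7312 -1.0863  0.1876] sdz 0.055 F [ 5.1 -5.8  3.2] w 0.090 tray [ 0.8 80. ]
```

Request:
move_arm --motion '[{"offset":[0,0,0],"jaw":0.004,"angular":[0,0,0.7]},{"offset":[0,0,0],"jaw":0.004,"angular":[0,0,1.4]},{"offset":[0,0,0],"jaw":0.004,"angular":[0,0,2]}]'

```text
time_s: 19.88
eef_pos: [539.4, 131.7, 48.0]
ee_rot: [0.001, 0.916, 0.402, 0.002]
force: [6.8, -4.1, 2.8]
grip_width: 0.084
```

```bash
python3 -c "
from h import *
tq(1);tq(8)"
```

```text
t 19.875 angle 1.0816 tq [-0.7726 -1.1218  0.3295] sdz 0.000 F [ 5.  -6.1  2.8] w 0.084 tray [ 0.8 80. ]
t 20.225 angle 1.0816 tq [-0.7706 -1.0904  0.2112] sdz 0.051 F [ 5.3 -6.4  3.2] w 0.089 tray [ 0.8 80. ]
```

Readings are consistent: torque is 0.11 to 0.14 N m above free, which is about 14–17 N. I release with a small opening and then rise straight up.

Request:
move_arm --motion '[{"offset":[0,0,0],"jaw":0.02,"angular":[0,0,0]},{"offset":[0,0,0],"jaw":0.02,"angular":[0,0,0]},{"offset":[0,0,0],"jaw":0.02,"angular":[0,0,0]}]'

```text
time_s: 20.6
eef_pos: [537.7, 132.3, 47.2]
ee_rot: [-0.0, 0.916, 0.402, 0.0]
force: [0.2, 0.6, 0.3]
grip_width: 0.232
```

```bash
python3 -c "
from h import *
tq(2)"
```

```text
t 20.65 angle 1.0815 tq [-0.0105  0.0339  0.0259] sdz 0.010 F [0.1 0.6 0.5] w 0.238 tray [-0.5 81. ]
```

Clean release with forces near zero. I lift and then back away over half_a for a look.

Request:
move_arm --motion '[{"offset":[0,0,-0.02],"jaw":0.02,"angular":[0,0,0]},{"offset":[0,0,-0.06],"jaw":0.02,"angular":[0,0,0]},{"offset":[0,0,-0.1],"jaw":0.02,"angular":[0,0,0]},{"offset":[0,0,-0.1],"jaw":0.02,"angular":[0,0,0]}]'

```text
time_s: 21.15
eef_pos: [539.2, 132.2, 150.4]
ee_rot: [0.001, 0.916, 0.402, 0.003]
force: [-0.1, 0.3, -0.3]
grip_width: 0.237
```

```bash
python3 -c "
from h import *
go(-20,0,150,0)"
```

```text
t 21.15 tray [ 0.8 80.4] z 150.4 F [0.04492815 0.30418213] -0.3 tq [ 0.004  0.043 -0.006] w 0.237
offset [-0.0561  0.0612  0.0003] ang [  0.4   -0.14 -61.96]
```

Request:
move_arm --motion '[{"offset":[-0.0561,0.0612,0],"jaw":0.02,"angular":[0,0,-62]},{"offset":[-0.0561,0.0612,0],"jaw":0.02,"angular":[0,0,-62]},{"offset":[-0.0561,0.0612,0],"jaw":0.02,"angular":[0,0,-62]},{"offset":[-0.0561,0.0612,0],"jaw":0.02,"angular":[0,0,-62]},{"offset":[-0.0561,0.0612,0],"jaw":0.02,"angular":[0,0,-62]}]'

```text
time_s: 21.78
eef_pos: [544.7, 49.3, 146.3]
ee_rot: [-0.001, 0.639, 0.769, 0.0]
force: [1.0, 0.0, -0.3]
grip_width: 0.233
```

Request:
move_arm --motion '[{"offset":[0,0,0],"jaw":0.02,"angular":[0,0,-9]},{"offset":[0,0,0],"jaw":0.02,"angular":[0,0,-9]},{"offset":[0,0,0],"jaw":0.02,"angular":[0,0,-9]}]'

```text
time_s: 22.15
eef_pos: [545.0, 49.3, 147.0]
ee_rot: [0.0, 0.581, 0.814, 0.0]
force: [-0.4, 0.8, 0.8]
grip_width: 0.233
```

```bash
python3 -c "
from h import *
go(-20,0,150,0)
c=cap('wrist');save(c['img'],'w7.png',(180,60,480,400),1.75)"
```

```text
t 22.15 tray [-21.3   0.4] z 147.0 F [-0.15178269  0.91108648] 0.8 tq [ 0.011  0.022 -0.045] w 0.233
offset [-0.0004  0.0013 -0.0029] ang [ 0.05 -0.03 -0.42]
```

View pics/w7.png

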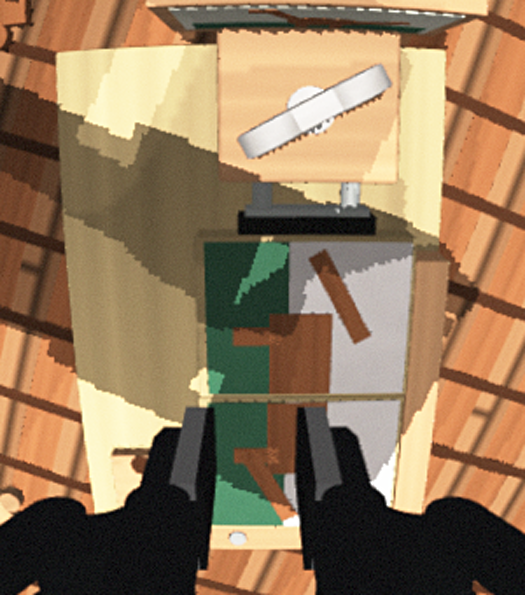

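The final view shows the jaw pressed on half_b at crop rows 212–235 and the halves closed at row 397 with their edges in line. The wings are at about 63° (1.1 rad) and nothing else has moved. I hand it in.

```bash
python3 -c "
from h import *
print(ctrl.finish_job())"
```

```text
the job is handed in; nothing more can be done
None
```

I pushed half_b home against the back rail, turned the wing knob until the halves were clamped at about 14–17 N, then let go and handed the job in. `finish_job` reported no verdict.

- **Push:** I used shut fingers and stopped when the slab met the rail at about 8 N. The last wrist picture shows the two halves closed up, with their edges in line to within what I could read.
- **Knob:** I turned it clockwise to 1.08 rad. Torque above free turning was 0.11 N m in the settled readings (about 14 N) and 0.125–0.14 N m in the noisier readings taken right after moving (about 15.5–17.5 N). These disagree slightly, but both lie inside the 8–20 N range.
- **Release:** I opened the fingers only to 20 mm. Forces were near zero afterwards, and nothing suggested contact with the guide board. In the last picture the wings stand at about 63°, which matches the turn.
- **Other things:** I did not touch the other things on the table. The last picture covers only the tray area, so I did not recheck the mug, tape and jar.

The clock read about 22 s at the last check, against the 69 s limit.

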